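Let the lopsided grinder wheel find its heavy side on the balancing rollers

TASK

One of the two grinder wheels on the wooden rests has steel blocks bolted on one side. Lower it, without dropping it, so its shaft lies across the balancing stand's rollers, wheel midway between the roller pairs and heavy side not yet down; then let go and let it turn until it rests with the heavy side at the bottom. Leave the plain wheel where it stands.

Things in the scene. Friction and masses are not known exactly. Their poses are not given: they have to be found in the camera images.
- wheel: Lopsided wheel (0.65 kg, sizes in mm): aluminium disc, diameter 110, 30 thick, on a steel shaft, diameter 16, 140 long. Steel blocks 32 x 22, 10 thick, bolted alike on both faces 36 from the centre are its heavy side. Origin: wheel centre. y: along the shaft; -z: towards the heavy side, so z is up when it is down. At the start -z is 15 degrees above level. The rim's top is free to grip.
- plain_wheel: Plain wheel, to be left alone: same disc and shaft, no blocks. Origin: its centre; y along its shaft. Each wheel stands on its rim in a fixed wooden V-shaped rest (120 x 60 mm, sides 45 mm high, below the shaft), centre 74 mm above the bench, shaft level, held from turning by rubbing. Which wheel is left or right varies.
- stand: Balancing stand, fixed: steel base 130 (x) x 180 (y) x 12 mm; at each end of y an upright plate and, inboard of it, a pair of free rollers, diameter 32, 14 wide, centred 50 mm from the middle in y and 17 mm either side in x. Nothing is higher than the rollers' tops, 94 mm up. Origin: centre of its underside. y: the way the shaft lies, parallel to the roller axles.
- seat (a point): Where the wheel's centre lies when its shaft rests in the hollows of both roller pairs: 95 mm above the stand's underside, midway between the pairs; axes as the stand's. The wheel then clears the base by 28 mm. Let go here, it swings to and fro for a few seconds before it rests.
Not all that is in view belongs to the job. What is shaped like the wheel but blue is not meant.

How it is judged:
By the outcome, as a careful person would: the job done as asked, in the order asked, and still so for the second after the job is handed in, with the robot touching nothing.
It also fails if it takes over 48 s, if anything falls off the work surface, if the arm or the gripper's body presses on something with over 40 N, if the wrist force passes 120 N, or if a joint passes its speed limit or range.

ROBOT

A 7-joint arm with a two-finger parallel gripper is mounted at the origin on the work surface. World frame = base frame: x ahead of the robot, y to its left, z up, the work surface at z = 0. Lengths are in mm, angles in rad, forces in N, time in s.
With the tool pointing down it reaches from about 425 to 925 mm from the base axis. Payload 6.8 kg.
Tool frame: the origin (TCP) lies at the very end of the fingers, on their centre line; the grasp point (between the pads) lies 19 mm behind it; z points along the fingers, y is the line along which they close (so a half turn about z gives the same grasp; the last joint's range is limited). The gripper opens to 85 mm and grips with 20 to 120 N. Pads are 22 mm wide; open, the fingers measure 114 mm over their backs; the gripper's body (76 mm by 85 mm) begins 54 mm behind the grasp point. The pads swing forward as they close: fully open they stand 13 mm farther back than shut.
Start: joints at [1.122, 0.477, 0.022, 1.555, -0.011, 1.109, -0.083], TCP at [225.622, -636.193, 231.308] pointing down, gripper open.
Joint ranges: [-2.96, 2.96], [-0.34, 2.1], [-1.41, 1.46], [0.24, 2.44], [-1.37, 4.51], [0.17, 1.92], [-2.96, 2.96]. Speed limits (rad/s): [2.39, 2.39, 3.14, 3.14, 3.14, 3.14, 3.14].

INTERFACE

Orientations are given as a unit quaternion [w, x, y, z].
In Python, from plant import monitor, eyes, finish_job gives the robot as it stands.
- The arm moves only by the shell command python3 -m inch 'ROWS' [OPENING] [FORCE]. ROWS is text: rows parted by semicolons, each of 6 numbers parted by spaces: the shift along the tool's x, y, z in m, then the turn, a rotation vector about the tool's x, y, z in rad. In form: x y z wx wy wz; .... A call has 1 to 10 rows; each row shifts and turns the commanded pose from where the row before left it, along the tool's axes as they then stand; what a row does not reach is not made up. A row lasts 1/12 s, in which the tool goes at most 41.7 mm and 7.16 degrees, less where a joint would pass 70% of its speed; a pose out of reach is approached as far as the arm can. A call with a gripper value outside its range is refused whole. OPENING is the finger opening in m, from 0 to 0.0854, set as the call begins (- or left out, the last holds). The fingers move at their own pace and stop on an object; FORCE is the grip in N (left out, the last holds). Time passes only in rows, so rows that do not move let the fingers close. It gives the time, the measured TCP pose, the force, the opening and the grip force at its end, in the units of the state.
- monitor.get_state(): the state, without advancing time (a new reading comes with each control period).
- eyes.get_image(name): name is "scene" or "top" or "wrist"; returns (picture, depth): 420x560x3 uint8, red, green, blue; 420x560 float32, mm along the optical axis (not along the pixel's ray), 0 where there is no reading.
- eyes.camera_params(name): a dict with "fx", "fy", "cx", "cy" (pixels), "k1" (the pictures are not rectified: a ray, as slopes to the right and down, at radius r is drawn at 1 + k1 r^2 times it, then the intrinsics apply), "eye" and "orientation" of the camera in the world. Camera axes: x right, y down, z forward; pixel columns grow to the right and rows downward; lengths in mm; the calibration is good to about 2 mm. A picture is of the moment at which its call begins: read the wrist's pose just before it. camera_params takes no time and is no camera call; for the wrist camera it gives the pose at the moment of the call.
- finish_job(): hands the job in; it is judged then, once.
The state is a dict: "time_s": time; "joint_positions": joint angles; "joint_velocities": joint speeds; "effort": joint torques, N m; "eef_pos": TCP position; "ee_rot": TCP orientation; "ft_force": force on the tool from outside, world axes, zero at the start; "ft_torque": the same for the moment, N m; "gripper_width": finger opening in mm; "finger_force": force on a finger pad.
Only numpy, scipy, OpenCV 4.12 (cv2) and the standard library are available. Lean on these libraries where they do the work, as an engineer would, in place of code of your own. Each camera call takes 0.05 s, during which the arm holds its last target. There are 200 camera calls.

## Working session

There is one attempt and no reset: what is moved stays moved. The work goes in short steps, Python scripts to look and compute and a shell command to move; the robot and the scene stay as the last step left them, time stands still between calls to the robot, and variables do not carry over. Pictures are saved under pics/ and viewed, at most 10 in all, crops included, and the job is handed in when it is done.

```bash
ls; mkdir -p pics; cat > h.py <<'E'
import numpy as np, cv2
from scipy.spatial.transform import Rotation as R
from plant import monitor, eyes
def rot(q): q=np.array(q); return R.from_quat(q,scalar_first=True).as_matrix() if q.size==4 else q.reshape(3,3)
def grab(n,tag):
    p=eyes.camera_params(n); im,d=eyes.get_image(n)
    cv2.imwrite(f'pics/{tag}.png',im[...,::-1]); np.savez(f'pics/{tag}.npz',im=im,d=d,eye=p['eye'],R=rot(p['orientation']),K=[p[k] for k in('fx','fy','cx','cy','k1')])
def load(tag): return np.load(f'pics/{tag}.npz')
def cloud(z):
    fx,fy,cx,cy,k1=z['K']; d=z['d']; v,u=np.mgrid[:d.shape[0],:d.shape[1]]
    K=np.array([[fx,0,cx],[0,fy,cy],[0,0,1]])
    s=cv2.undistortPoints(np.stack([u.ravel(),v.ravel()],1).astype(np.float64)[:,None],K,np.array([k1,0,0,0.]))[:,0].reshape(*d.shape,2)
    P=np.dstack([s,np.ones_like(d)])*d[...,None]
    P=P@z['R'].T+z['eye']; P[d==0]=np.nan; return P
E
python3 - <<'E'
from h import *
for n in('scene','top'): grab(n,n+'0')
s=monitor.get_state(); print(s)
for n in('scene','top'):print(eyes.camera_params(n))
a=cv2.imread('pics/top0.png')
E
```

```text
pics
{'time_s': 0.1, 'joint_positions': array([ 1.12191189,  0.477702  ,  0.02232952,  1.55633477, -0.01151443,
        1.10932534, -0.08310032]), 'joint_velocities': array([ 0.00140489, -0.00148605,  0.00043552, -0.00356575, -0.00010241,
       -0.00043238,  0.00046122]), 'effort': array([ 6.15522920e-03, -5.97752953e+01,  1.61458645e+00, -2.81951594e+01,
        1.28580123e-02,  4.95203145e-03,  3.02904743e-05]), 'eef_pos': array([ 225.42589493, -635.67899454,  230.44056239]), 'ee_rot': array([-7.99022391e-04,  9.85515872e-01,  1.69581225e-01, -1.88189136e-04]), 'ft_force': array([-0.06641297,  0.45213009,  0.78635158]), 'ft_torque': array([-0.02743304, -0.04575489, -0.03684485]), 'finger_force': 0.0, 'gripper_width': 85.11588085919007}
{'fx': 542.928422616486, 'fy': 542.928422616486, 'cx': 283.000485068427, 'cy': 211.83667146657726, 'k1': -0.11689580798782097, 'eye': array([1138.86194075, -145.99061652,  926.08302623]), 'orientation': array([-0.26693585,  0.7331524 ,  0.58442026, -0.22290304])}
{'fx': 510.3463817437855, 'fy': 510.3463817437855, 'cx': 272.5301195261215, 'cy': 205.7349229330436, 'k1': -0.05281743620414561, 'eye': array([ 325.83290745,  -11.09267629, 1212.3993767 ]), 'orientation': array([-0.02932442,  0.70817482, -0.70487924,  0.02781654])}
```

View pics/top0.png

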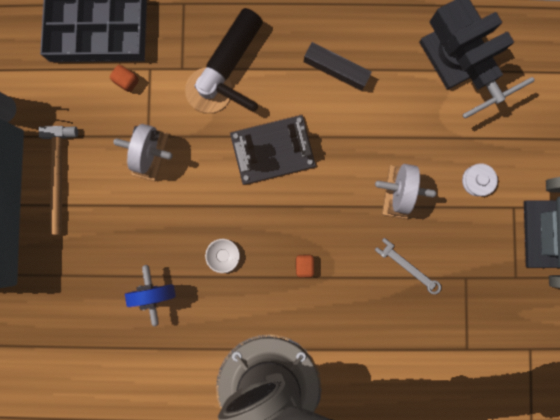

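View pics/scene0.png

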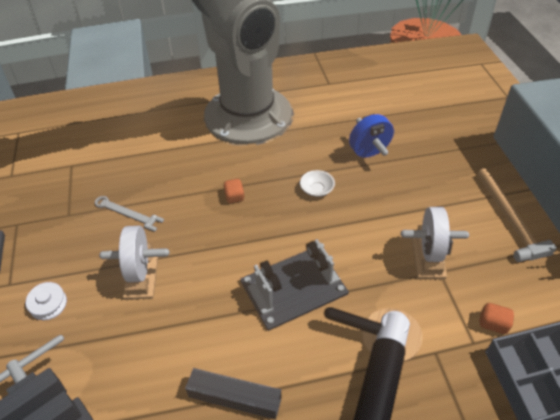

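Top view: white wheels at (145,150) and (408,190), stand at (273,150), a blue decoy at (150,297). In the scene view, the wheels are at (437,235) and (133,253), and the right one shows something dark at (450,243). I'll enlarge both to confirm.

```bash
python3 - <<'E'
from h import *
a=cv2.imread('pics/scene0.png');t=cv2.imread('pics/top0.png')
f=lambda im,u,v:cv2.resize(im[v-37:v+38,u-50:u+50],(400,300),interpolation=cv2.INTER_CUBIC)
cv2.imwrite('pics/c1.png',np.vstack([np.hstack([f(a,437,240),f(a,136,258)]),np.hstack([f(t,145,150),f(t,408,190)])]))
for n in('top0','scene0'):
    z=load(n);P=cloud(z)
    if n=='top0': pts=[(145,150),(408,190),(273,150),(116,143),(168,155),(378,185),(434,194)]
    else: pts=[(437,235),(450,243),(133,253),(300,290)]
    for u,v in pts: print(n,u,v,P[v,u].round(1))
E
```

```text
top0 145 150 [537.2 272.9 106.9]
top0 408 190 [ 448.8 -298.8  128.1]
top0 273 150 [555.8  -8.8  14.6]
top0 116 143 [558.9 347.3  77.3]
top0 168 155 [530.4 226.6  84. ]
top0 378 185 [ 465.3 -244.4   79.5]
top0 434 194 [ 445.4 -369.6   82. ]
scene0 437 235 [579.4 267.8 114.2]
scene0 450 243 [591.5 293.8  96.6]
scene0 133 253 [ 491.  -301.9  116.2]
scene0 300 290 [5.756e+02 1.000e-01 1.210e+01]
```

View pics/c1.png

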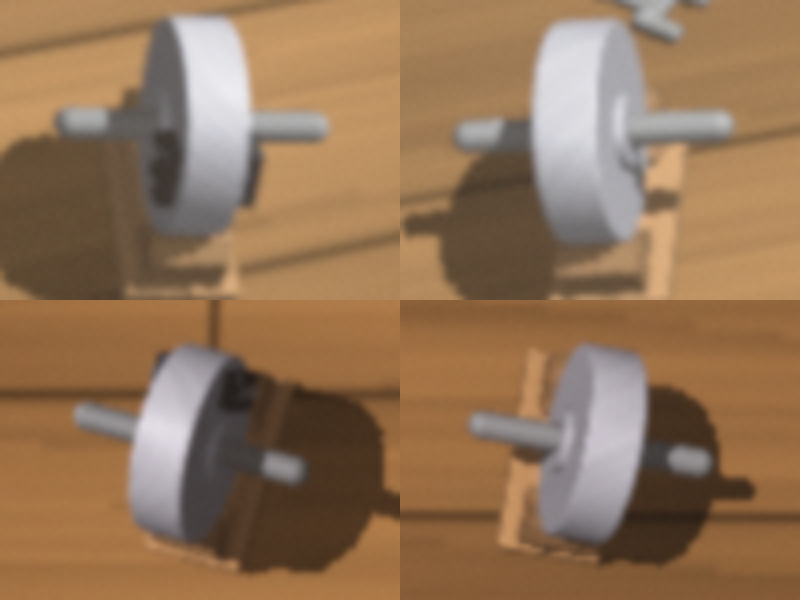

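The wheel at top (145,150) / scene (437,235) has dark blocks on both faces, on its +x side, so it is the one meant. The wheel at top (408,190) is plain, and the one at (150,297) is blue. Next I fit the wheel and stand poses.

```bash
cat > fit.py <<'E'
from h import *
from scipy.optimize import least_squares
def sdb(q,h): # signed box
    a=np.abs(q)-h; return np.linalg.norm(np.maximum(a,0),axis=1)+np.minimum(a.max(1),0)
def cyl(q,r,h): return sdb(np.stack([np.hypot(q[:,0],q[:,2]),q[:,1]],1),[r,h])
def loc(p,P,z): 
    c,s=np.cos(p[2]),np.sin(p[2]); d=P-[p[0],p[1],z]
    return np.stack([c*d[:,0]+s*d[:,1],-s*d[:,0]+c*d[:,1],d[:,2]],1)
def wheel(p,P,z=74):
    q=loc(p,P,p[3]+z); return np.minimum(cyl(q,55,15),cyl(q,8,70))
def stand(p,P):
    q=loc(p,P,p[3]); d=sdb(q-[0,0,6],[65,90,6])
    for x in(-17,17):
        for y in(-50,50): d=np.minimum(d,cyl(q-[x,y,78],16,7))
    return d
def fit(f,P,p0): 
    r=least_squares(f,p0,args=(P,),loss='soft_l1',f_scale=1.5,x_scale=[1,1,.02,1]); return r.x,np.median(np.abs(f(r.x,P))),len(P)
def near(P,c,r,zl,zh): 
    P=P.reshape(-1,3); P=P[np.isfinite(P).all(1)]
    return P[(np.hypot(P[:,0]-c[0],P[:,1]-c[1])<r)&(P[:,2]>zl)&(P[:,2]<zh)]
E
python3 - <<'E'
from fit import *
C={n:cloud(load(n)) for n in('top0','scene0')}
A=[C['top0'],C['scene0']]
for tag,L in(('top',A[:1]),('scene',A[1:]),('both',A)):
    W=np.vstack([near(P,(542,285),85,55,140) for P in L]); S=np.vstack([near(P,(558,-5),112,5,105) for P in L])
    w=fit(wheel,W,[542,285,-.23,0]); s=fit(stand,S,[558,-5,.28,0])
    print(tag,w[0].round(3),np.round(w[1:],2),s[0].round(3),np.round(s[1:],2))
E
```

```text
top [ 5.46795e+02  2.86024e+02 -2.66000e-01 -1.40000e-01] [1.110e+00 1.281e+03] [ 5.60866e+02 -7.26400e+00  2.42000e-01  1.30100e+00] [1.890e+00 4.239e+03]
scene [ 5.45789e+02  2.84273e+02 -2.67000e-01 -1.78700e+00] [1.060e+00 1.653e+03] [ 5.59401e+02 -9.68000e+00  2.56000e-01 -8.06000e-01] [1.510e+00 5.377e+03]
both [ 5.46052e+02  2.85093e+02 -2.67000e-01 -1.01000e+00] [1.260e+00 2.934e+03] [ 5.5989e+02 -8.9340e+00  2.4800e-01  8.0000e-02] [1.920e+00 9.616e+03]
```

```bash
python3 -m inch '0.033 -0.0175 -0.004 0 0 0;0.033 -0.0175 -0.004 0 0 0;0.033 -0.0175 -0.004 0 0 0;0.033 -0.0175 -0.004 0 0 0;0.033 -0.0175 -0.004 0 0 0;0.033 -0.0175 -0.004 0 0 0;0.033 -0.0175 -0.004 0 0 0;0.033 -0.0175 -0.004 0 0 0;0.033 -0.0175 0 0 0 0;0.033 -0.0175 0 0 0 0' 0.0854
python3 -m inch '0.033 -0.0175 0 0 0 0;0.033 -0.0175 0 0 0 0;0.033 -0.0175 0 0 0 0;0.033 -0.0175 0 0 0 0;0.0105 -0.037 0 0 0 0;0.0105 -0.037 0 0 0 0;0.0105 -0.037 0 0 0 0;0.0105 -0.037 0 0 0 0;0.0105 -0.037 0 0 0 0;0.0105 -0.037 0 0 0 0'
python3 -m inch '0.0105 -0.037 0 0 0 0;0.0105 -0.037 0 0 0 0;0.0105 -0.037 0 0 0 0;0.0105 -0.037 0 0 0 0;0.0105 -0.037 0 0 0 0;0.0105 -0.037 0 0 0 0;0.0105 -0.037 0 0 0 0;0.0105 -0.037 0 0 0 0;0 0 0 0 0 -0.12;0 0 0 0 0 -0.12'
python3 -m inch '0 0 0 0 0 -0.12;0 0 0 0 0 -0.12;0 0 0 0 0 -0.12;0 0 0 0 0 -0.12;0 0 0 0 0 -0.12;0 0 0 0 0 -0.12;0 0 0 0 0 -0.12;0 0 0 0 0 -0.12;0 0 0 0 0 -0.12;0 0 0 0 0 -0.12'
python3 -m inch '0 0 0 0 0 -0.12;0 0 0 0 0 -0.12;0 0 0 0 0 -0.12;0 0 0 0 0 -0.12;0 0 0 0 0 -0.12;0 0 0 0 0 -0.12;0 0 0 0 0 -0.12;0 0 0 0 0 -0.12;0 0 0 0 0 -0.12;0 0 0 0 0 0'
cat >> fit.py <<'E'
def to(target,yaw_y):
    "tool-frame shift (m) and turn (rad) from the measured pose to TCP target, tool y (line) at yaw_y"
    s=monitor.get_state(); M=rot(s['ee_rot']); y=np.array([np.cos(yaw_y),np.sin(yaw_y),0]); y*=np.sign(y@M[:,1])
    T=np.stack([np.cross(y,[0,0,-1]),y,[0,0,-1]],1)
    print('t',round(s['time_s'],2),'shift',(M.T@(np.array(target)-s['eef_pos'])/1000).round(4),'turn',R.from_matrix(M.T@T).as_rotvec().round(4),'pos',s['eef_pos'].round(1),'F',s['ft_force'].round(1),'w',round(s['gripper_width'],1))
E
python3 - <<'E'
from fit import *
grab('wrist','wr0')
P=near(cloud(load('wr0')),(546,285),85,55,140)
print(fit(wheel,P,[546,285,-.267,0]) if len(P)>50 else len(P))
to([546,285,200],np.pi/2-.267); print(monitor.get_state()['joint_positions'].round(2))
E
```

```text
time_s: 0.93
eef_pos: [479.0, -359.4, 263.4]
ee_rot: [0.0, 0.986, 0.17, -0.0]
ft_force: [0.3, -0.1, -0.0]
gripper_width: 85.2
finger_force: 0.0
time_s: 1.77
eef_pos: [563.6, -18.9, 263.0]
ee_rot: [0.0, 0.986, 0.17, -0.0]
ft_force: [0.7, 1.1, -0.9]
gripper_width: 85.4
finger_force: 0.0
time_s: 2.6
eef_pos: [542.8, 290.3, 262.8]
ee_rot: [-0.001, 0.956, 0.292, -0.0]
ft_force: [-0.1, -0.8, 0.4]
gripper_width: 85.6
finger_force: 0.0
time_s: 3.43
eef_pos: [544.4, 286.2, 262.8]
ee_rot: [-0.0, 0.627, 0.779, -0.0]
ft_force: [0.5, -0.4, 0.2]
gripper_width: 85.6
finger_force: 0.0
time_s: 4.27
eef_pos: [544.5, 286.0, 262.6]
ee_rot: [-0.001, 0.138, 0.99, -0.0]
ft_force: [-0.2, -0.2, -0.1]
gripper_width: 85.6
finger_force: 0.0
(array([ 5.46201369e+02,  2.88572456e+02, -2.57826049e-01,  1.74658429e-01]), np.float64(0.414792194936183), 4369)
t 4.32 shift [-0.0019 -0.0006  0.0627] turn [-0.0005 -0.0011 -0.0162] pos [544.5 286.1 262.7] F [-0.1  0.6 -0.6] w 85.1
[ 0.06  0.5  -0.9   1.62  0.41  1.22  0.37]
```

```bash
python3 - <<'E'
from fit import *
to([546.2,287.8,99],np.pi/2-.26)
E
```

```text
t 4.32 shift [-0.0014  0.0022  0.1637] turn [-0.0005 -0.0011 -0.0232] pos [544.5 286.1 262.7] F [-0.1  0.6 -0.6] w 85.1
```

```bash
python3 -m inch '-0.0014 0.0022 0 0 0 -0.0232;0 0 0.03 0 0 0;0 0 0.03 0 0 0;0 0 0.03 0 0 0;0 0 0.02 0 0 0;0 0 0.02 0 0 0;0 0 0.02 0 0 0;0 0 0.012 0 0 0;0 0 0 0 0 0;0 0 0 0 0 0'
python3 - <<'E'
from fit import *
to([546.2,287.8,99],np.pi/2-.26)
E
python3 -m inch '0 0 0 0 0 0;0 0 0 0 0 0;0 0 0 0 0 0;0 0 0 0 0 0;0 0 0 0 0 0;0 0 0 0 0 0' 0.04 30
python3 -m inch '0 0 0 0 0 0;0 0 0 0 0 0;0 0 0 0 0 0;0 0 0 0 0 0;0 0 0 0 0 0;0 0 0 0 0 0' 0 30
python3 -m inch '0 0 0 0 0 0;0 0 0 0 0 0;0 0 0 0 0 0' 0 80
```

```text
time_s: 5.15
eef_pos: [546.5, 288.3, 101.3]
ee_rot: [-0.0, 0.129, 0.992, -0.0]
ft_force: [0.2, 0.1, -0.2]
gripper_width: 85.5
finger_force: 0.0
t 5.15 shift [ 0.0001 -0.0006  0.0023] turn [-0.0004 -0.0005  0.0018] pos [546.5 288.3 101.3] F [ 0.2  0.1 -0.2] w 85.5
time_s: 5.65
eef_pos: [546.7, 288.2, 101.6]
ee_rot: [0.0, 0.129, 0.992, 0.0]
ft_force: [0.2, -0.3, -0.3]
gripper_width: 40.0
finger_force: 0.0
time_s: 6.15
eef_pos: [546.7, 288.2, 101.5]
ee_rot: [0.0, 0.129, 0.992, 0.0]
ft_force: [0.2, -1.1, 4.6]
gripper_width: 29.6
finger_force: 30.5
time_s: 6.4
eef_pos: [546.7, 288.3, 101.7]
ee_rot: [0.0, 0.129, 0.992, 0.0]
ft_force: [-0.5, -1.4, 4.5]
gripper_width: 28.8
finger_force: 79.4
```

```bash
python3 -m inch '0 0 -0.005 0 0 0;0 0 -0.01 0 0 0;0 0 -0.015 0 0 0;0 0 -0.02 0 0 0;0 0 -0.02 0 0 0;0 0 -0.02 0 0 0;0 0 -0.02 0 0 0;0 0 -0.015 0 0 0;0 0 -0.005 0 0 0;0 0 0 0 0 0'
python3 - <<'E'
from fit import *
to([560,-9,230],np.pi/2+.248)
for n in('scene','wrist'): grab(n,n+'1')
P=near(cloud(load('scene1')),(546,288),85,150,235)
f=lambda p,P:wheel(p,P,205); w=fit(f,P,[546,288,-.26,0]);print(w)
a=cv2.imread('pics/scene1.png');b=cv2.imread('pics/wrist1.png')
cv2.imwrite('pics/v1.png',np.hstack([cv2.resize(a[110:290,350:550],(400,360)),cv2.resize(b,(400,360))]))
E
```

```text
time_s: 7.23
eef_pos: [546.9, 288.8, 233.2]
ee_rot: [0.001, 0.128, 0.992, 0.001]
ft_force: [-0.1, 0.5, -7.3]
gripper_width: 29.1
finger_force: 80.0
t 7.23 shift [-0.0885 -0.2847  0.0029] turn [ 0.0013  0.0025 -0.5054] pos [546.9 288.8 233.2] F [-0.1  0.5 -7.3] w 29.1
(array([ 5.46095688e+02,  2.85669303e+02, -2.62145100e-01, -1.63494820e+00]), np.float64(1.1561196435258214), 1289)
```

View pics/v1.png

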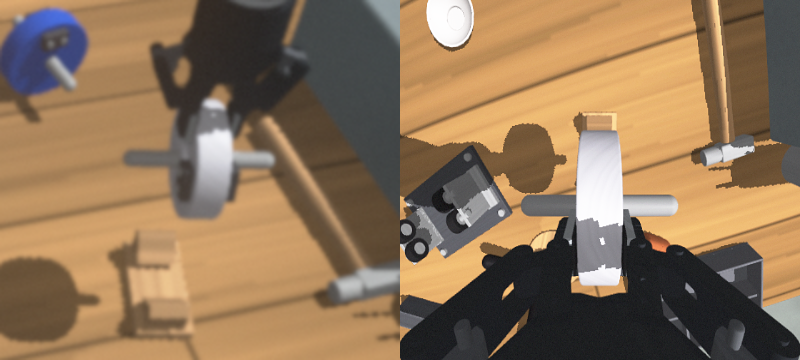

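The wheel is held squarely, with shaft and blocks visible and the rest left in place below (scene crop (215,160)). The wrist view shows the stand at left, (455,215). I carry it over the stand and re-measure the stand on the way.

```bash
python3 -m inch '-0.011 -0.0356 0 0 0 0;-0.011 -0.0356 0 0 0 0;-0.011 -0.0356 0 0 0 0;-0.011 -0.0356 0 0 0 0;0 0 0 0 0 0;0 0 0 0 0 0;0 0 0 0 0 0'
cat > m.py <<'E'
from fit import *
import sys
n=sys.argv[1]; grab('wrist',n)
P=near(cloud(load(n)),(560,-9),112,5,100); print(fit(stand,P,[560,-9,.248,0]))
to([560,-9,230],np.pi/2+.248)
E
python3 m.py wr2
python3 -m inch '-0.011 -0.0356 0 0 0 0;-0.011 -0.0356 0 0 0 0;-0.011 -0.0356 0 0 0 0;-0.011 -0.0356 0 0 0 0;0 0 0 0 0 -0.101;0 0 0 0 0 -0.101;0 0 0 0 0 -0.101;0 0 0 0 0 -0.101;0 0 0 0 0 -0.101;0 0 0 0 0 0'
python3 -m inch '0 0 0 0 0 0;0 0 0 0 0 0'
python3 m.py wr3
```

```text
time_s: 7.92
eef_pos: [552.2, 138.9, 230.3]
ee_rot: [-0.001, 0.129, 0.992, -0.0]
ft_force: [0.1, 1.1, -6.6]
gripper_width: 29.0
finger_force: 82.0
(array([ 5.58485441e+02, -3.72124522e+00,  2.52625673e-01,  7.28801405e-01]), np.float64(0.8978181956264777), 12621)
t 7.97 shift [-0.0454 -0.1422  0.0005] turn [ 0.0007 -0.0014 -0.5046] pos [552.1 140.1 230.6] F [ 0.2  1.  -7. ] w 29.0
time_s: 8.8
eef_pos: [559.0, -7.9, 230.9]
ee_rot: [-0.0, -0.127, 0.992, 0.001]
ft_force: [0.6, -0.8, -7.3]
gripper_width: 28.5
finger_force: 83.2
time_s: 8.97
eef_pos: [559.0, -8.7, 231.1]
ee_rot: [-0.0, -0.123, 0.992, 0.0]
ft_force: [-0.6, 0.2, -7.5]
gripper_width: 28.8
finger_force: 83.2
(array([ 5.58698583e+02, -5.38534410e+00,  2.52175407e-01,  5.71111352e-01]), np.float64(0.6124355591234822), 9428)
t 9.02 shift [-0.0009 -0.0003  0.0012] turn [ 0.0001 -0.0001 -0.0018] pos [559.   -8.9 231.2] F [ 0.5  0.  -6.3] w 28.8
```

View pics/wr3.png

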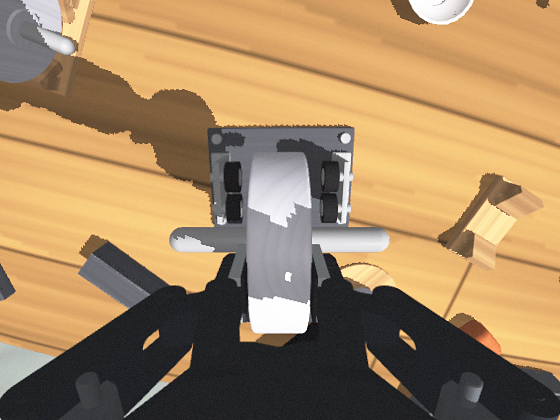

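In this view the wheel (280,240) hangs over the stand, with roller pairs at (233,192) and (330,192) either side of it. I shift slightly and lower it.

```bash
python3 - <<'E'
from fit import *
to([559.2,-6.2,122.6],np.pi/2+.252)
E
```

```text
t 9.02 shift [-0.0008  0.0026  0.1086] turn [ 0.0001 -0.0001 -0.0058] pos [559.   -8.9 231.2] F [ 0.5  0.  -6.3] w 28.8
```

```bash
python3 -m inch '-0.0008 0.0026 0.01 0 0 -0.0058;0 0 0.02 0 0 0;0 0 0.02 0 0 0;0 0 0.02 0 0 0;0 0 0.015 0 0 0;0 0 0.01 0 0 0;0 0 0.005 0 0 0;0 0 0 0 0 0;0 0 0 0 0 0'
python3 m.py wr4
python3 - <<'E'
from fit import *
to([559.2,-6.2,122.6],np.pi/2+.252)
E
```

```text
time_s: 9.77
eef_pos: [559.8, -6.6, 131.8]
ee_rot: [0.0, -0.126, 0.992, 0.0]
ft_force: [-0.5, -0.7, -7.6]
gripper_width: 29.1
finger_force: 83.1
(array([ 5.58786874e+02, -5.44377460e+00,  2.51459063e-01,  6.08495183e-01]), np.float64(0.540400043215735), 16215)
t 9.82 shift [ 0.0005 -0.0023 -0.0978] turn [-0.0002  0.0017  0.0052] pos [560.   -6.6 132.2] F [ 0.5 -0.2 -6.2] w 28.4
t 9.82 shift [0.0007 0.0006 0.0096] turn [-0.0002  0.0017  0.0012] pos [560.   -6.6 132.2] F [ 0.5 -0.2 -6.2] w 28.4
```

```bash
python3 -m inch '0.0007 0.0006 0.003 0 0 0;0 0 0.002 0 0 0;0 0 0.002 0 0 0;0 0 0 0 0 0;0 0 0 0 0 0'
python3 -m inch '0 0 0.001 0 0 0;0 0 0 0 0 0;0 0 0 0 0 0'
python3 -m inch '0 0 0.001 0 0 0;0 0 0 0 0 0;0 0 0 0 0 0'
```

```text
time_s: 10.23
eef_pos: [558.3, -6.6, 124.3]
ee_rot: [-0.0, -0.126, 0.992, -0.0]
ft_force: [0.6, 0.3, -7.0]
gripper_width: 28.8
finger_force: 83.2
time_s: 10.48
eef_pos: [558.5, -6.5, 123.4]
ee_rot: [0.0, -0.126, 0.992, -0.0]
ft_force: [-0.0, -0.2, -5.9]
gripper_width: 29.1
finger_force: 83.3
time_s: 10.73
eef_pos: [559.0, -6.4, 122.7]
ee_rot: [0.001, -0.126, 0.992, 0.0]
ft_force: [0.6, 0.8, -3.6]
gripper_width: 28.8
finger_force: 83.8
```

```bash
python3 -m inch '0 0 0.0007 0 0 0;0 0 0 0 0 0;0 0 0 0 0 0'
python3 -m inch '0 0 0.0007 0 0 0;0 0 0 0 0 0;0 0 0 0 0 0'
```

```text
time_s: 10.98
eef_pos: [559.1, -6.3, 122.6]
ee_rot: [0.001, -0.126, 0.992, -0.0]
ft_force: [-0.1, -0.7, 6.1]
gripper_width: 28.7
finger_force: 84.7
time_s: 11.23
eef_pos: [559.1, -6.3, 122.4]
ee_rot: [0.001, -0.126, 0.992, -0.0]
ft_force: [-3.0, -0.7, 12.0]
gripper_width: 28.3
finger_force: 85.9
```

```bash
python3 - <<'E'
from fit import *
grab('scene','scene2'); s=monitor.get_state(); print(s['ft_force'],s['ft_torque'])
cv2.imwrite('pics/v2.png',cv2.resize(cv2.imread('pics/scene2.png')[180:340,200:400],(800,600)[:1]+(600,)))
E
```

```text
[-3.7968015  -1.59757244 11.14843271] [-0.26925574  0.85637982 -0.07004675]
```

View pics/v2.png

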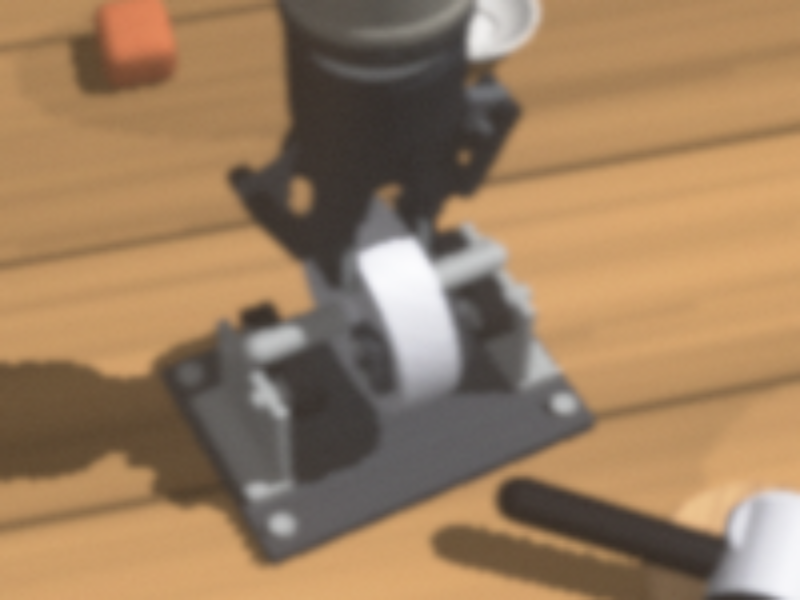

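The shaft lies across both roller pairs, ends at crop (275,343) and (470,262). The wheel is midway between them and the block at (375,365) is still on the side. I ease off the push, release, and retreat upward.

```bash
python3 -m inch '0 0 -0.0006 0 0 0;0 0 0 0 0 0;0 0 0 0 0 0'
python3 -m inch '0 0 0 0 0 0;0 0 0 0 0 0;0 0 0 0 0 0;0 0 0 0 0 0;0 0 0 0 0 0' 0.0854 20
python3 -m inch '0 0 -0.02 0 0 0;0 0 -0.03 0 0 0;0 0 -0.03 0 0 0;0 0 -0.03 0 0 0;0 0 -0.03 0 0 0;0 0 0 0 0 0'
python3 - <<'E'
from fit import *
grab('wrist','wr5')
f=lambda p,P:wheel(p,P,95); P=near(cloud(load('wr5')),(559,-6),85,96,160); print(fit(f,P,[559,-6,.25,0]),monitor.get_state()['time_s'])
E
```

```text
time_s: 11.53
eef_pos: [559.1, -6.3, 122.5]
ee_rot: [0.001, -0.126, 0.992, -0.0]
ft_force: [-1.2, -0.9, 8.2]
gripper_width: 28.9
finger_force: 85.1
time_s: 11.95
eef_pos: [558.3, -6.4, 121.4]
ee_rot: [-0.0, -0.126, 0.992, 0.0]
ft_force: [-0.2, 0.2, 0.2]
gripper_width: 84.9
finger_force: 0.0
time_s: 12.45
eef_pos: [561.3, -5.2, 267.4]
ee_rot: [0.004, -0.126, 0.992, -0.0]
ft_force: [1.2, 0.2, 0.0]
gripper_width: 85.6
finger_force: 0.0
(array([ 5.58849362e+02, -5.91061725e+00,  2.51234858e-01,  1.21205552e-01]), np.float64(0.37694493809134766), 4494) 12.5
```

```bash
Z() { :; }
python3 -m inch '0 0 0 0 0 0;0 0 0 0 0 0;0 0 0 0 0 0;0 0 0 0 0 0;0 0 0 0 0 0;0 0 0 0 0 0;0 0 0 0 0 0;0 0 0 0 0 0;0 0 0 0 0 0;0 0 0 0 0 0' >/dev/null
python3 -m inch '0 0 0 0 0 0;0 0 0 0 0 0;0 0 0 0 0 0;0 0 0 0 0 0;0 0 0 0 0 0;0 0 0 0 0 0;0 0 0 0 0 0;0 0 0 0 0 0;0 0 0 0 0 0;0 0 0 0 0 0' >/dev/null
python3 -m inch '0 0 0 0 0 0;0 0 0 0 0 0;0 0 0 0 0 0;0 0 0 0 0 0;0 0 0 0 0 0;0 0 0 0 0 0;0 0 0 0 0 0;0 0 0 0 0 0;0 0 0 0 0 0;0 0 0 0 0 0' >/dev/null
python3 -m inch '0 0 0 0 0 0;0 0 0 0 0 0;0 0 0 0 0 0;0 0 0 0 0 0;0 0 0 0 0 0;0 0 0 0 0 0;0 0 0 0 0 0;0 0 0 0 0 0;0 0 0 0 0 0;0 0 0 0 0 0' >/dev/null
python3 -m inch '0 0 0 0 0 0;0 0 0 0 0 0;0 0 0 0 0 0;0 0 0 0 0 0;0 0 0 0 0 0;0 0 0 0 0 0;0 0 0 0 0 0;0 0 0 0 0 0;0 0 0 0 0 0;0 0 0 0 0 0' >/dev/null
python3 -m inch '0 0 0 0 0 0;0 0 0 0 0 0;0 0 0 0 0 0;0 0 0 0 0 0;0 0 0 0 0 0;0 0 0 0 0 0;0 0 0 0 0 0;0 0 0 0 0 0;0 0 0 0 0 0;0 0 0 0 0 0' >/dev/null
python3 -m inch '0 0 0 0 0 0;0 0 0 0 0 0;0 0 0 0 0 0;0 0 0 0 0 0;0 0 0 0 0 0;0 0 0 0 0 0;0 0 0 0 0 0;0 0 0 0 0 0;0 0 0 0 0 0;0 0 0 0 0 0' >/dev/null
python3 -m inch '0 0 0 0 0 0;0 0 0 0 0 0;0 0 0 0 0 0;0 0 0 0 0 0;0 0 0 0 0 0;0 0 0 0 0 0;0 0 0 0 0 0;0 0 0 0 0 0;0 0 0 0 0 0;0 0 0 0 0 0' >/dev/null
python3 -m inch '0 0 0 0 0 0;0 0 0 0 0 0;0 0 0 0 0 0;0 0 0 0 0 0;0 0 0 0 0 0;0 0 0 0 0 0;0 0 0 0 0 0;0 0 0 0 0 0;0 0 0 0 0 0;0 0 0 0 0 0' >/dev/null
python3 -m inch '0 0 0 0 0 0;0 0 0 0 0 0;0 0 0 0 0 0;0 0 0 0 0 0;0 0 0 0 0 0;0 0 0 0 0 0;0 0 0 0 0 0;0 0 0 0 0 0;0 0 0 0 0 0;0 0 0 0 0 0' | head -1
cat > v.py <<'E'
from fit import *
import sys
n=sys.argv[1]
grab('scene','s'+n); 
im0=load('s'+n)['im'].astype(int)
eyes.get_image('wrist');eyes.get_image('wrist');eyes.get_image('wrist')
grab('scene','t'+n); im1=load('t'+n)['im'].astype(int)
print('diff in wheel area',np.abs(im1-im0)[225:300,260:340].mean(), 'elsewhere',np.abs(im1-im0)[300:400,20:180].mean())
cv2.imwrite(f'pics/v{n}.png',cv2.resize(cv2.imread(f'pics/t{n}.png')[200:330,230:390],(800,600)))
E
python3 v.py 3
```

```text
time_s: 20.83
diff in wheel area 0.9637222222222223 elsewhere 0.9745416666666666
```

View pics/v3.png

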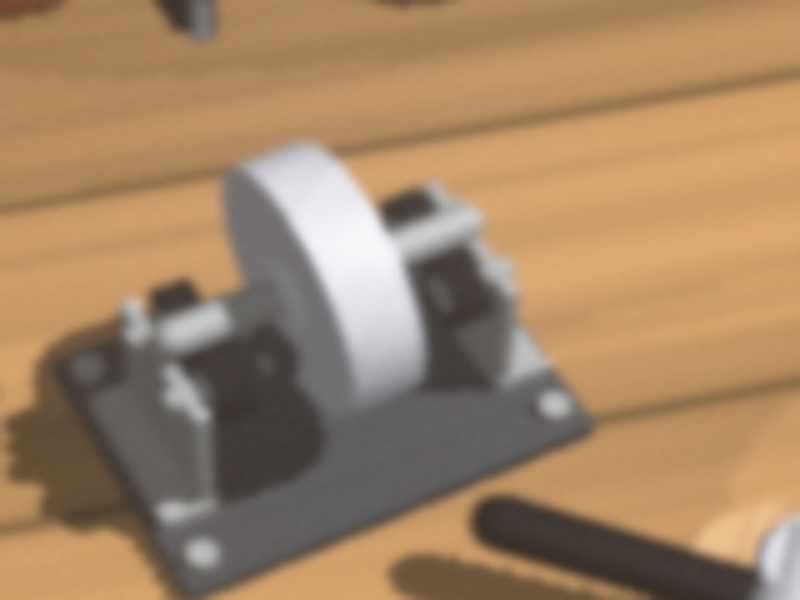

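The wheel is steady and the blocks are no longer visible on the side or top faces; they appear hidden behind the near roller. I check directly where they are, using the clouds.

```bash
python3 - <<'E'
from fit import *
grab('wrist','wr6'); grab('top','top6')
for n in('wr6','top6','t3'):
    P=near(cloud(load(n)),(559,-6),80,30,160); q=loc([558.8,-5.9,.251],P,95)
    # block-like points: off the disc faces by 6..11 mm, radius 20..52
    r=np.hypot(q[:,0],q[:,2]); m=(np.abs(q[:,1])>20)&(np.abs(q[:,1])<27)&(r>18)&(r<54)
    print(n,m.sum(),np.median(q[m],0).round(1) if m.any() else '',np.percentile(q[m][:,0],[5,95]).round() if m.any() else '',np.percentile(q[m][:,2],[5,95]).round() if m.any() else '')
a=cv2.imread('pics/wr6.png');cv2.imwrite('pics/v4.png',cv2.resize(a[80:350,120:460],(800,600)))
E
```

```text
wr6 146 [-14.8  20.3 -24.3] [-20.  -5.] [-39. -22.]
top6 20 [-13.7  22.7 -27.2] [-20.  -3.] [-39. -21.]
t3 64 [  5.2 -23.4 -27.9] [-11.  12.] [-44.  -1.]
```

View pics/v4.png

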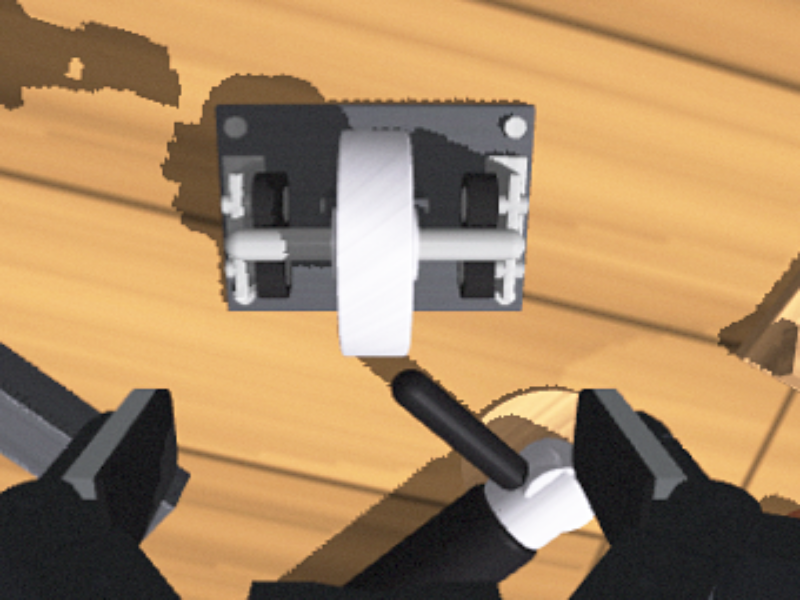

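The blocks show just below the shaft (crop (325,205) and (420,205)) at z −22 to −44 mm, so the heavy side is down. The wheel sits midway, with 50 px to the rollers on each side, and the robot is clear.

```bash
python3 -c "
from plant import finish_job; print(finish_job())"
```

```text
the job is handed in; nothing more can be done
None
```

I handed the job in after about 21 s of the 48 s allowed: the lopsided wheel rests on the stand's rollers, midway between the pairs and heavy side down, with the arm clear and the plain wheel left alone.

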